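# Hold the spray mask over the wet lure

### The job

Pinch the spray mask by its red bar, slide it straight out of the mouth of its blue holder, and carry it over the top of the row of drying lures to the freshly coated yellow lure on the spray stand. Finish while still holding the mask still and level about a centimetre above the lure's back, its barred window centred over the lure and lined up with the lure's length (either way round). The paint is wet, so nothing may touch the yellow lure or its stand; do not bump the drying row or disturb the paint jars.

Things in the scene. Friction and masses are not known exactly. Their poses are not given: they have to be found in the camera images.
- mask_grip (a point): Pinch point on the mask's red bar, 42 mm above the mask's underside. The bar is 30 mm along x, 16 mm across y (pinch across y) and rises from 5 to 64 mm above the underside, centred 20 mm from the plate's -x end. Axes: x from the bar towards the window, z up. At the start the mask lies flat in the holder, bar near the mouth, x pointing into the holder.
- mask_window (a point): Centre of the mask's barred window (80 by 46 mm opening with slanted bars), on the mask's underside; it lies 65 mm in +x and 42 mm below mask_grip in the mask's axes, which it shares.
- mask: The spray mask: loose white plate 130 mm long (x), 66 mm wide (y), 5 mm thick, with a red bar to hold it, about 90 g in all. Origin at the middle of the plate's underside, 45 mm in +x and 42 mm below mask_grip; same axes.
- holder: Fixed blue holder, 150 (x) by 78 by 20 mm high; origin at the centre of its underside, x from open mouth to closed back. The mask lies on its 8 mm floor with 2 mm play at each side, 3 mm above. Two lips, 16 to 20 mm above the table and 44 mm apart, overlap the plate's long edges: the mask can only slide out of the mouth along the holder's -x, and is clear after about 145 mm.
- lure_top (a point): Highest point of the yellow lure's back, above its middle. The lure is 90 mm long and 30 mm thick, lies level along this frame's x (nose with clear bill to +x), z up; its back is rounded and falls away towards both ends. It stands 100 to 140 mm above the table, differently each time.
- stand: Fixed spray stand with the yellow lure on it: dark disc foot 84 mm wide, thin post, clip, lure; origin at the centre of the underside, axes as the lure's.
- row: Fixed drying row: a wooden stick 270 mm long along its x with five finished orange, green and white lures upright on wires, on two feet 60 mm wide (y). Its top is 140 mm above the table; the lures are 22 mm thick. Origin at the centre of its underside, z up. It stands between the holder and the stand, which change sides.
- jar_blue: Loose closed paint jar, 44 mm across, 65 mm high, blue with a white cap; origin at the centre of its underside. Leave alone.
- jar_purple: The same, purple with a black cap. Leave alone.
- jar_green: The same, green with a white cap. Leave alone.
Mind the look-alikes: they are no part of the job. Several things have the shape of the holder; the one meant has the colours described above.

How it is judged:
By the outcome, as a careful person would: the job done as asked, in the order asked, and still so for the second after the job is handed in, while the arm keeps its last pose, push and grip.
It also fails if it takes over 58 s, if anything falls off the work surface, if the arm or the gripper's body presses on something with over 40 N, if the wrist force passes 120 N, or if a joint passes its speed limit or range.

### The arm

A 7-joint arm with a two-finger parallel gripper is mounted at the origin on the work surface. World frame = base frame: x ahead of the robot, y to its left, z up, the work surface at z = 0. Lengths are in m, angles in rad, forces in N, time in s.
With the tool pointing down it reaches from about 0.35 to 0.9 m from the base axis. Payload 19.9 kg.
Tool frame: the origin (TCP) lies at the very end of the fingers, on their centre line; the grasp point (between the pads) lies 19 mm behind it (arm.hold_point_z is the distance from the TCP to the grasp point, in m); z points along the fingers, y is the direction in which the jaws open and shut (so a half turn about z gives the same grasp; the last joint's range is limited). The gripper opens to 94 mm and grips with 3 to 60 N. Pads are 16 mm wide; open, the fingers measure 119 mm over their backs; the gripper's body (75 mm by 177 mm) begins 78 mm behind the grasp point.
Start: joints at [1.216, 0.417, -0.01, 1.614, 0.005, 1.111, -0.053], TCP at [0.192, -0.595, 0.176] pointing down, gripper open.
Joint ranges: [-2.81, 2.81], [-0.39, 2.02], [-1.27, 1.25], [0.06, 2.57], [-1.19, 4.33], [0.19, 2], [-2.82, 2.82]. Speed limits (rad/s): [1.89, 1.89, 2.39, 2.39, 3.01, 3.01, 3.01].

### API

Orientations are given as a unit quaternion [w, x, y, z].
In Python, from rig import arm gives the robot as it stands.
- The arm moves only by the tool jog_arm, never from a script. Its argument "targets" is a list that holds one entry, the list of rows, each a list of 7 numbers: the turn, a rotation vector about the tool's x, y, z in degrees, then the shift along the tool's x, y, z in mm, then the opening, from 0 (shut) to 1 (fully open). In form: [[[wx, wy, wz, dx, dy, dz, gripper], ...]]. A call has 1 to 12 rows; each row is the pose to reach, as a shift and turn from the pose commanded when the call began, along the tool's axes at that moment; what a row does not reach only later rows make up. A row lasts 1/10 s, in which the tool goes at most 50 mm and 8.59 degrees, less where a joint would pass 70% of its speed; a pose out of reach is approached as far as the arm can. A call with a gripper value outside its range is refused whole. The fingers move at their own pace and stop on an object; "force" is the grip in N (left out, the last holds). Time passes only in rows, so rows that repeat a pose let the fingers close. It gives the time, the measured TCP pose, the force and the opening at its end, in the units of the state.
- arm.sense(): the state, without advancing time (a new reading comes with each control period).
- arm.get_image(name): name is "scene" or "top"; returns the picture (420x560x3 uint8, red, green, blue); there is no depth.
- arm.camera_model(name): a dict with "fovy" (degrees; the focal length in pixels is half the picture's height over the tangent of half this angle, whatever the lens; pixels are square), "cx", "cy" (the principal point, pixels), "cam_to_world" (4x4, takes a point from camera to world coordinates). Camera axes: x right, y down, z forward; pixel columns grow to the right and rows downward; lengths in m; the calibration is good to about 2 mm. A picture is of the moment at which its call begins. camera_model takes no time and is no camera call.
- arm.hand_in(): hands the job in, once; it reports no verdict.
The state is a dict: "clock": time; "q": joint angles; "qvel": joint speeds; "tau": joint torques, N m; "ee_pos": TCP position; "ee_rot": TCP orientation; "contact_force": force on the tool from outside, world axes, zero at the start; "moment": the same for the moment, N m; "grip_width": finger opening in m.
Only numpy, scipy, OpenCV 4.12 (cv2) and the standard library are available. Lean on these libraries where they do the work, as an engineer would, in place of code of your own. Each camera call takes 0.05 s, during which the arm holds its last target. There are 200 camera calls.

## Working session

There is one attempt and no reset: what is moved stays moved. The work goes in short steps, Python scripts to look and compute and a tool call to move; the robot and the scene stay as the last step left them, time stands still between calls to the robot, and variables do not carry over. Pictures are saved under pics/ and viewed, about 8 in all and at most 12, crops included, and the job is handed in when it is done.

Besides the shell and the picture viewer there is one more tool, called after "Request:" in YAML: its name, and indented under it one key for each argument. jog_arm: Moves the arm, as the interface text tells. Its arguments: {"type":"object","properties":{"targets":{"type":"array"},"force":{"type":"number"}},"required":["targets"]}

```bash
mkdir -p pics
python3 - <<'E'
from rig import arm
import cv2,json,numpy as np
np.set_printoptions(precision=4,suppress=True)
for n in("scene","top"):
    cv2.imwrite(f"pics/{n}0.png",arm.get_image(n)[:,:,::-1])
    m=arm.camera_model(n);print(n,m["fovy"],m["cx"],m["cy"],np.array(m["cam_to_world"]), [k for k in m])
s=arm.sense();print(s["clock"],s["ee_pos"],s["ee_rot"],s["grip_width"],arm.hold_point_z)
E
```

```text
scene 57.79008275244285 276.4287989150837 210.74111830349807 [[-0.6722  0.5296 -0.5174  1.0901]
 [ 0.7402  0.4661 -0.4847  0.2985]
 [-0.0155 -0.7088 -0.7053  0.766 ]
 [ 0.      0.      0.      1.    ]] ['fovy', 'cx', 'cy', 'cam_to_world']
top 55.943346227644184 280.9253124669503 210.09710701020737 [[ 0.0118 -0.9899  0.141   0.4306]
 [-0.9996 -0.0081  0.0268 -0.1783]
 [-0.0254 -0.1412 -0.9896  1.1908]
 [ 0.      0.      0.      1.    ]] ['fovy', 'cx', 'cy', 'cam_to_world']
0.1 [ 0.1922 -0.5943  0.1759] [-0.0005  0.9878  0.1558 -0.0001] 0.09416233394978735 0.0188
```

View pics/scene0.png

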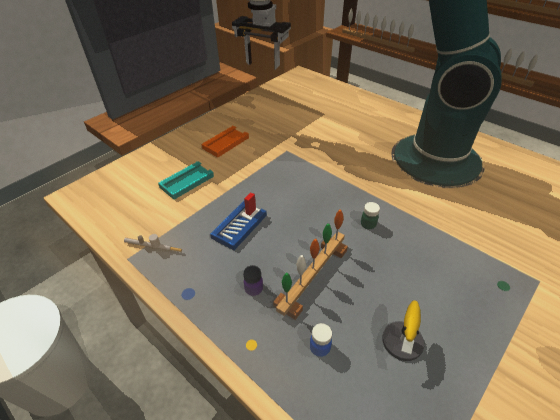

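View pics/top0.png

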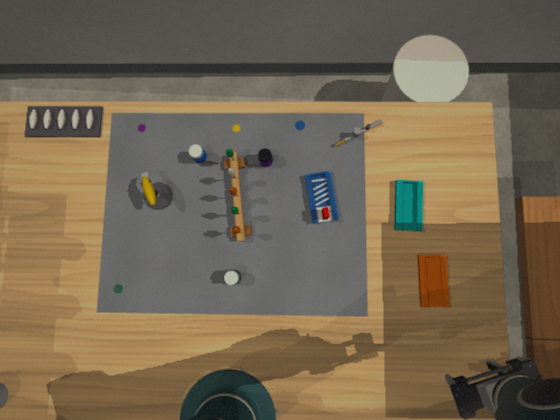

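Scene view: holder at about (240,222), with the red bar at (250,205); lure at (413,320). Top view: holder at (321,197), bar at (324,214) with the mouth towards the robot, row at (236,195), lure at (149,190). Next, enlarged crops.

Run:
```python
import cv2,numpy as np
t=cv2.imread("pics/top0.png");s=cv2.imread("pics/scene0.png")
c=lambda im,x,y,w,h,k:cv2.resize(im[y:y+h,x:x+w],None,fx=k,fy=k,interpolation=cv2.INTER_CUBIC)
A=np.hstack([c(t,290,160,65,75,6),c(t,125,160,65,75,6)])
B=np.hstack([c(s,200,185,78,70,5),c(s,375,290,78,70,5)])
cv2.imwrite("pics/cropA.png",A);cv2.imwrite("pics/cropB.png",B)
```

```text
(no output)
```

View pics/cropA.png

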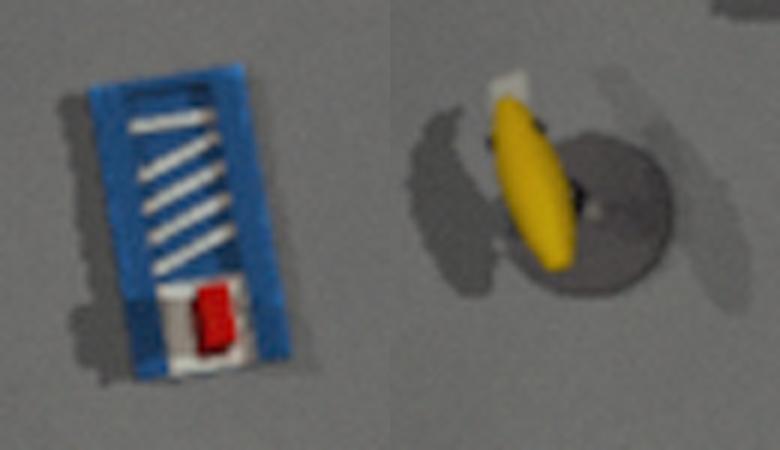

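View pics/cropB.png

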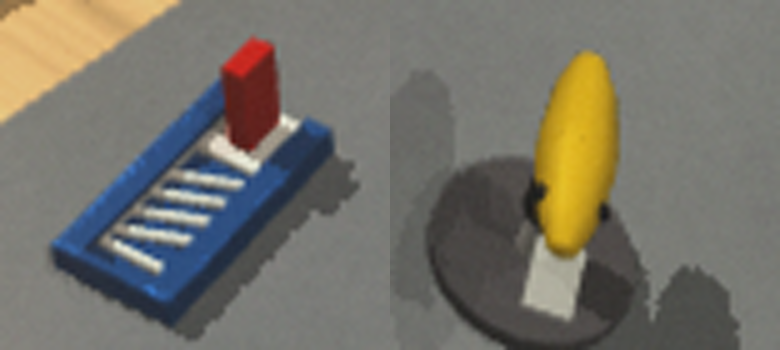

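```bash
cat > h.py <<'E'
from rig import arm
import numpy as np,cv2
np.set_printoptions(precision=4,suppress=True)
def ray(n,p):
    m=arm.camera_model(n);T=np.array(m["cam_to_world"]);f=210/np.tan(np.radians(m["fovy"]/2))
    d=T[:3,:3]@np.array([(p[0]-m["cx"])/f,(p[1]-m["cy"])/f,1]);return T[:3,3],d/np.linalg.norm(d)
def atz(n,p,z):
    o,d=ray(n,p);return o+d*(z-o[2])/d[2]
def tri(a,b):
    (o1,d1),(o2,d2)=ray("top",a),ray("scene",b)
    t=np.linalg.lstsq(np.c_[d1,-d2],o2-o1,rcond=None)[0];p,q=o1+t[0]*d1,o2+t[1]*d2
    return (p+q)/2,np.linalg.norm(p-q)
def yellow(im,box):
    h=cv2.cvtColor(im,cv2.COLOR_BGR2HSV);m=cv2.inRange(h,(18,120,60),(35,255,255));k=np.zeros_like(m);x,y,w,hh=box;k[y:y+hh,x:x+w]=m[y:y+hh,x:x+w]
    n,l,s,c=cv2.connectedComponentsWithStats(k);i=1+s[1:,4].argmax();return c[i],s[i,4],np.argwhere(l==i)[:,::-1]
E
python3 - <<'E'
from h import *
A=lambda x,y:(290+x/6-.42,160+y/6-.42)
L=lambda x,y:(125+(x-390)/6-.42,160+y/6-.42)
B=lambda x,y:(200+x/5-.4,185+y/5-.4)
M=lambda x,y:(375+(x-390)/5-.4,290+y/5-.4)
hc=np.array([atz("top",A(*p),.02) for p in [(90,88),(243,65),(290,355),(137,380)]]);print("holder top",hc,hc.mean(0))
dx=(hc[0]+hc[1]-hc[2]-hc[3])/2;print("len",np.linalg.norm(dx),"yaw",np.degrees(np.arctan2(dx[1],dx[0])))
sc=np.array([atz("scene",B(*p),.02) for p in [(52,247),(172,303),(333,132)]]);print("scene",sc,"mid diag",(sc[0]+sc[2])/2)
d=sc[2]-sc[1];print(np.linalg.norm(d),np.degrees(np.arctan2(-d[1],-d[0])))
b=np.array([atz("scene",B(*p),.072) for p in [(221,72),(257,40),(274,45),(240,77)]]);print("bar",b,b.mean(0))
print("nose",tri(L(513,97),M(565,255)),"tail",tri(L(562,270),M(590,52)))
ct,at,pt=yellow(cv2.imread("pics/top0.png"),(125,160,65,75));cs,as_,ps=yellow(cv2.imread("pics/scene0.png"),(375,290,78,70))
print(ct,at,cs,as_,"cen",tri(ct,cs))
for z in(.0,.01):print("disc",atz("top",L(589,213),z),atz("scene",M(535,252),z))
for n,p in(("top",pt),("scene",ps)):
    v=cv2.fitLine(p.astype(np.float32),cv2.DIST_L2,0,.01,.01).ravel();a,c=[atz(n,(ct if n=="top" else cs)+s*10*v[:2],.11) for s in(-1,1)];d=c-a;print(n,np.degrees(np.arctan2(d[1],d[0])))
E
```

```text
holder top [[ 0.7076 -0.2168  0.02  ]
 [ 0.7199 -0.2938  0.02  ]
 [ 0.5728 -0.3162  0.02  ]
 [ 0.5597 -0.2406  0.02  ]] [ 0.64   -0.2668  0.02  ]
len 0.14926791879021184 yaw 8.888837368555118
scene [[ 0.7224 -0.287   0.02  ]
 [ 0.7068 -0.2117  0.02  ]
 [ 0.5624 -0.2349  0.02  ]] mid diag [ 0.6424 -0.2609  0.02  ]
0.146269680998118 9.119816937035566
bar [[ 0.6057 -0.2739  0.072 ]
 [ 0.5749 -0.2774  0.072 ]
 [ 0.5717 -0.2676  0.072 ]
 [ 0.6017 -0.2635  0.072 ]] [ 0.5885 -0.2706  0.072 ]
nose (array([0.6836, 0.2482, 0.0856]), np.float64(0.006647605782124421)) tail (array([0.5998, 0.2156, 0.0903]), np.float64(0.0019379048064293155))
[148.6169 190.5709] 261 [411.8519 320.4639] 513 cen (array([0.6413, 0.2332, 0.085 ]), np.float64(0.0017327671463451225))
disc [0.6439 0.2347 0.    ] [ 0.6374  0.2349 -0.    ]
disc [0.6421 0.2312 0.01  ] [0.6433 0.2357 0.01  ]
top -158.00562135576436
scene -157.88719577010042
```

```bash
cat >> h.py <<'E'
from scipy.spatial.transform import Rotation as R
def state():
    s=arm.sense();return s,np.array(s["ee_pos"]),R.from_quat(np.roll(s["ee_rot"],-1))
def go(pos,yaw):
    "shift (mm) and turn (deg) from the measured pose to tool-down at pos with tool x at yaw"
    s,p,r=state();g=R.from_euler("z",yaw,degrees=True)*R.from_euler("x",180,degrees=True)
    print("t",s["clock"],"p",p,"F",np.array(s["contact_force"]),"w",s["grip_width"],"yaw",np.degrees(np.arctan2(*r.as_matrix()[[1,0],0])))
    print("turn",(r.inv()*g).as_rotvec(degrees=True),"shift",r.inv().apply(np.array(pos)-p)*1000)
E
python3 - <<'E'
from h import *
A=lambda x,y:(290+x/6-.42,160+y/6-.42)
print("bar top-cam",atz("top",A(219,317),.072))
go((.588,-.2695,.13),8.9)
E
```

```text
bar top-cam [ 0.5844 -0.2766  0.072 ]
t 0.1 p [ 0.1922 -0.5943  0.1759] F [ 0.13   -0.5581 -0.9833] w 0.09416233394978735 yaw 17.923506715180572
turn [-0.0604  0.0084  9.0235] shift [ 476.5324 -187.2249   46.0826]
```

Request:
jog_arm:
  targets:
    - [[0,0,2,45,-18,0,1],[0,0,4,90,-36,0,1],[0,0,6,140,-55,0,1],[0,0,8,190,-74,10,1],[0,0,9,240,-93,20,1],[0,0,9,290,-112,30,1],[0,0,9,340,-131,40,1],[0,0,9,390,-150,46,1],[0,0,9,435,-167,46,1],[0,0,9,474,-183,46,1],[0,0,9,474,-183,46,1],[0,0,9,474,-183,46,1]]

```text
clock: 1.3
ee_pos: [0.5885, -0.272, 0.1297]
ee_rot: [-0.001, 0.997, 0.08, -0.0]
contact_force: [-0.2, -0.4, 0.1]
grip_width: 0.0939
```

Run:
```python
from h import *
go((.587,-.2735,.031),8.9)
a=arm.get_image("scene")[:,:,::-1][130:250,190:310];b=arm.get_image("top")[:,:,::-1][150:250,270:370]
cv2.imwrite("pics/c1.png",np.hstack([cv2.resize(a,(400,400),interpolation=2),cv2.resize(b,(400,400),interpolation=2)]))
```

```text
t 1.3 p [ 0.5885 -0.272   0.1297] F [-0.1808 -0.3853  0.066 ] w 0.09389889902192147 yaw 9.14776403510584
turn [-0.0793  0.0102  0.2478] shift [-1.6902  1.3795 98.7351]
```

View pics/c1.png

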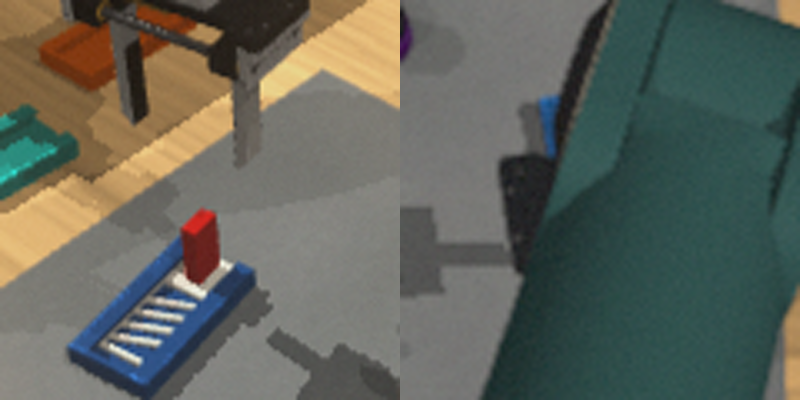

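The scene half shows fingertips at crop (138,122) and (242,165), straddling the bar at (202,215). I'll descend from here.

Request:
jog_arm:
  targets:
    - [[0,0,0,-1,1,25,1],[0,0,0,-1,1,50,1],[0,0,0,-1,1,75,1],[0,0,0,-1,1,99,1],[0,0,0,-1,1,99,1],[0,0,0,-1,1,99,0.6],[0,0,0,-1,1,99,0.4]]
  force: 5

```text
clock: 2.1
ee_pos: [0.5865, -0.2768, 0.033]
ee_rot: [0.001, 0.997, 0.077, 0.001]
contact_force: [-0.1, 0.5, 0.2]
grip_width: 0.0814
```

Run:
```python
from h import *
print(atz("scene",(190+190/3.333,130+143/3.333),.1297))
go((.587,-.2735,.031),8.9)
a=arm.get_image("scene")[:,:,::-1][160:250,190:310]
cv2.imwrite("pics/c2.png",cv2.resize(a,(800,600),interpolation=2))
```

```text
[ 0.5698 -0.2923  0.1297]
t 2.1 p [ 0.5865 -0.2768  0.033 ] F [-0.1219  0.544   0.2255] w 0.08143785403569045 yaw 8.87098348087316
turn [ 0.0659 -0.0795 -0.0291] shift [ 0.9866 -3.1998  2.0309]
```

View pics/c2.png

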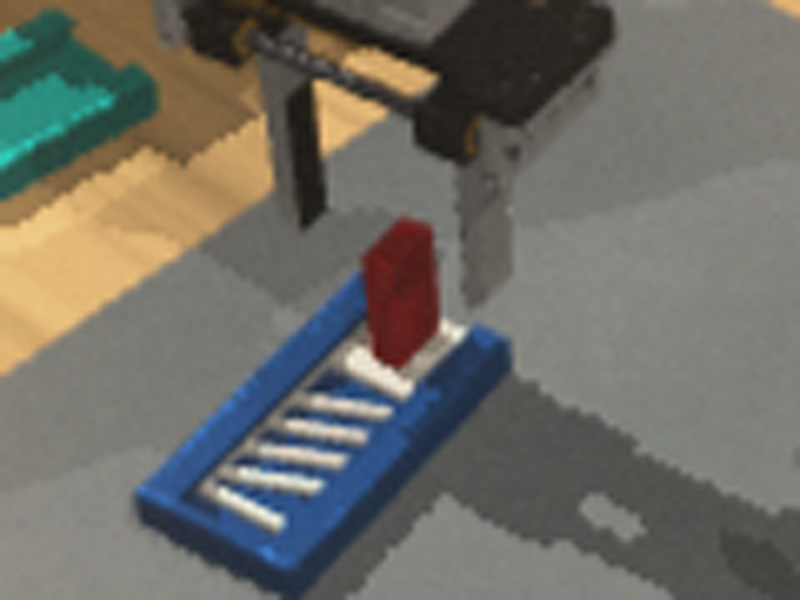

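The crop shows the near tip at (487,300), the far tip at (312,225) and the bar at (400,230)-(400,365). By eye the tips sit higher or further back than the reported TCP. I'll check this by projecting the reported tips into the picture.

Run:
```python
from h import *
def proj(n,P):
    m=arm.camera_model(n);T=np.array(m["cam_to_world"]);f=210/np.tan(np.radians(m["fovy"]/2))
    c=T[:3,:3].T@(np.array(P)-T[:3,3]);return np.array([m["cx"]+f*c[0]/c[2],m["cy"]+f*c[1]/c[2]])
for _ in range(3):
    im=arm.get_image("scene"); s,p,r=state();print(s["clock"],p,s["q"],s["grip_width"])
w=s["grip_width"]/2
for dz in(0,-.019):
  for sy in(-1,1):
    for x in (-.008,.008):
      q=proj("scene",p+r.apply([x,sy*w,dz]));print(dz,sy,x,(q-[190,160])*6.667)
q=proj("scene",p);print("tcp",(q-[190,160])*6.667)
a=im[:,:,::-1][160:250,190:310].copy()
a=cv2.resize(a,(800,600),interpolation=2)
for dz,c in((0,(0,255,0)),(-.019,(255,255,0))):
  for sy in(-1,1):
    for x in (-.008,.008):
      q=(proj("scene",p+r.apply([x,sy*w,dz]))-[190,160])*6.667;cv2.circle(a,tuple(int(v) for v in q),5,c,2)
for z in(.013,.072):
  for x in(-.015,.015):
    for y in(-.008,.008):
      o=np.array([.5865,-.2735,z])+R.from_euler("z",8.9,degrees=True).apply([x,y,0]);q=(proj("scene",o)-[190,160])*6.667;cv2.circle(a,tuple(int(v) for v in q),4,(255,0,255),2)
cv2.imwrite("pics/c3.png",a)
```

```text
2.2 [ 0.5866 -0.2765  0.0329] [ 0.4944  0.6177 -0.1406  1.6569  0.1064  0.8726 -1.1044] 0.07347409334112934
2.25 [ 0.5866 -0.2763  0.0326] [ 0.4942  0.618  -0.1406  1.657   0.1064  0.8725 -1.1044] 0.06989548693585147
2.3 [ 0.5866 -0.2761  0.0324] [ 0.4941  0.6183 -0.1407  1.6571  0.1064  0.8724 -1.1045] 0.06549525332062774
0 -1 -0.008 [470.5274 321.7188]
0 -1 0.008 [448.1023 344.8044]
0 1 -0.008 [343.8798 263.5139]
0 1 0.008 [320.8868 285.5208]
-0.019 -1 -0.008 [468.4913 288.4732]
-0.019 -1 0.008 [445.7546 311.5559]
-0.019 1 -0.008 [340.2946 230.3506]
-0.019 1 0.008 [316.9766 252.3416]
tcp [395.1163 303.4769]
```

View pics/c3.png

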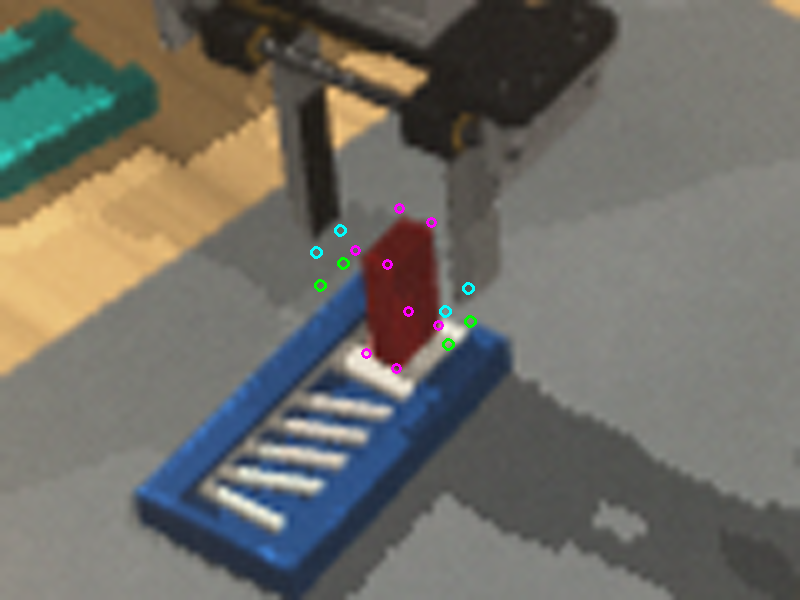

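The reported TCP (green) plots about 19 mm below the visible fingertips. The bar prediction (magenta) matches to about 3 mm. I'll use motion relative to the measured mask, so this offset cancels. I'll go 8 mm lower, which is safe under either reading, then close gently.

Request:
jog_arm:
  targets:
    - [[0,0,0,2,0,8,0.6],[0,0,0,2,0,8,0.6],[0,0,0,2,0,8,0.45],[0,0,0,2,0,8,0.3],[0,0,0,2,0,8,0.1],[0,0,0,2,0,8,0.0],[0,0,0,2,0,8,0.0],[0,0,0,2,0,8,0.0],[0,0,0,2,0,8,0.0],[0,0,0,2,0,8,0.0],[0,0,0,2,0,8,0.0],[0,0,0,2,0,8,0.0]]
  force: 5

```text
clock: 3.5
ee_pos: [0.5882, -0.2755, 0.0235]
ee_rot: [-0.0, 0.997, 0.078, 0.0]
contact_force: [-0.2, 0.8, 1.8]
grip_width: 0.016
```

Run:
```python
from h import *
go((.588,-.2735,.0225),8.9)
a=arm.get_image("scene")[:,:,::-1][160:250,190:310]
cv2.imwrite("pics/c4.png",cv2.resize(a,(800,600),interpolation=2))
```

```text
t 3.5 p [ 0.5882 -0.2755  0.0235] F [-0.2368  0.835   1.85  ] w 0.015982572056505964 yaw 8.920740219291499
turn [-0.0023 -0.0012  0.0207] shift [ 0.1357 -2.0059  0.9813]
```

View pics/c4.png

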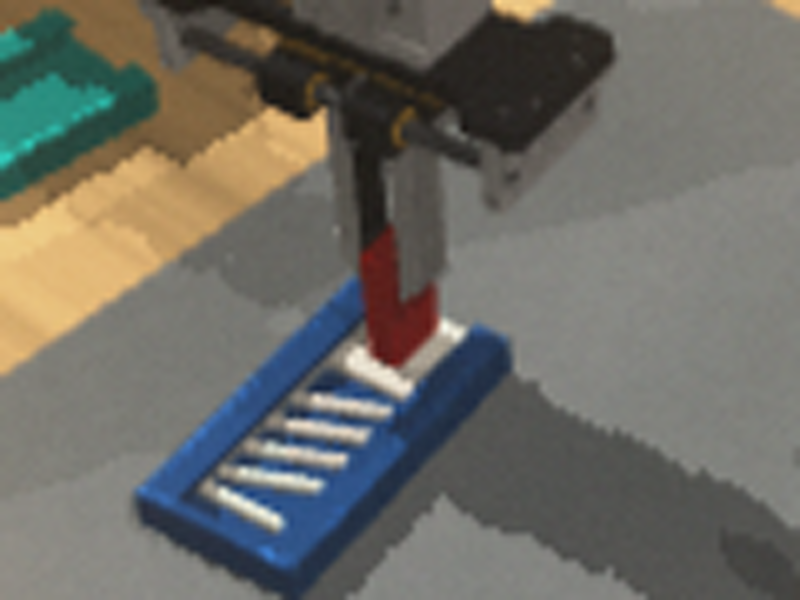

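Gripped with the bar between both fingers: opening 16.0 mm, contact force small. Next, firm up the grip, then start the pull.

Request:
jog_arm:
  targets:
    - [[0,0,0,0,2,0,0],[0,0,0,0,2,0,0],[0,0,0,0,2,0,0],[0,0,0,0,2,-1,0],[0,0,0,-4,2,-1,0],[0,0,0,-10,2,-1,0],[0,0,0,-18,2,-1,0],[0,0,0,-26,2,-1,0],[0,0,0,-34,2,-1,0],[0,0,0,-42,2,-1,0],[0,0,0,-50,2,-1,0],[0,0,0,-50,2,-1,0]]
  force: 45

```text
clock: 4.75
ee_pos: [0.5379, -0.285, 0.0243]
ee_rot: [-0.0, 0.997, 0.078, -0.0]
contact_force: [-2.0, 6.6, 0.6]
grip_width: 0.0154
```

Request:
jog_arm:
  targets:
    - [[0,0,0,-1,-1,0,0],[0,0,0,-8,-2,0,0],[0,0,0,-16,-2,0,0],[0,0,0,-24,-2,0,0],[0,0,0,-32,-2,0,0],[0,0,0,-40,-2,0,0],[0,0,0,-48,-2,0,0],[0,0,0,-56,-2,0,0],[0,0,0,-62,-2,0,0],[0,0,0,-62,-2,0,0]]

```text
clock: 5.75
ee_pos: [0.4767, -0.2932, 0.0245]
ee_rot: [0.0, 0.997, 0.077, -0.0]
contact_force: [-1.0, 0.5, -1.4]
grip_width: 0.0159
```

Run:
```python
from h import *
go((.588-.170*np.cos(np.radians(8.9)),-.2755-.170*np.sin(np.radians(8.9)),.0235),8.9)
a=arm.get_image("scene")[:,:,::-1][120:240,170:330]
cv2.imwrite("pics/c5.png",cv2.resize(a,(800,600),interpolation=2))
```

```text
t 5.75 p [ 0.4767 -0.2932  0.0245] F [-1.0008  0.5345 -1.4204] w 0.015926342007347164 yaw 8.878941183639768
turn [ 0.0006  0.0199 -0.0211] shift [-57.261   -0.2567   1.0126]
```

View pics/c5.png

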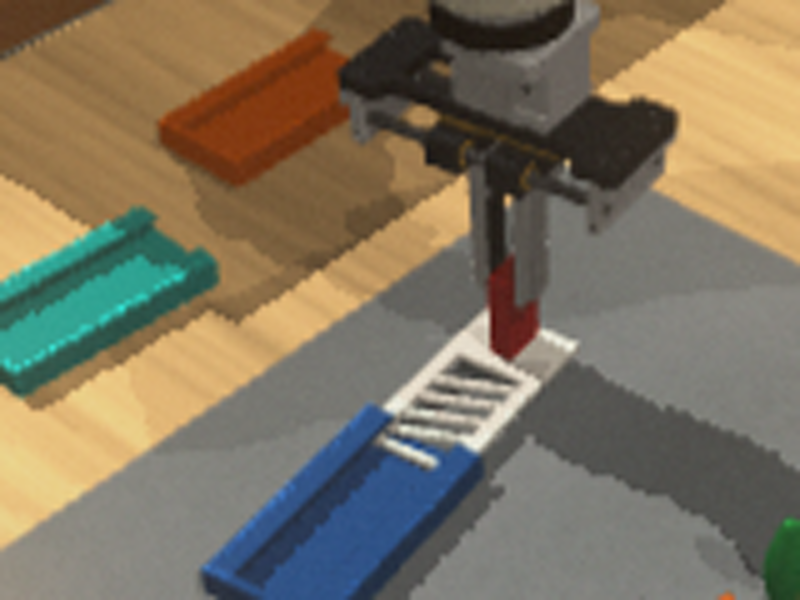

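The mask is about 112 mm out, level and firmly held. I'll pull it the rest of the way, then lift.

Request:
jog_arm:
  targets:
    - [[0,0,0,-10,0,0,0],[0,0,0,-20,0,0,0],[0,0,0,-30,0,0,0],[0,0,0,-42,0,0,0],[0,0,0,-54,0,0,0],[0,0,0,-60,0,0,0],[0,0,0,-60,0,0,0],[0,0,0,-60,0,-10,0],[0,0,0,-60,0,-25,0],[0,0,0,-60,0,-45,0],[0,0,0,-60,0,-65,0],[0,0,0,-60,0,-85,0]]

```text
clock: 7.0
ee_pos: [0.4189, -0.3019, 0.111]
ee_rot: [0.0, 0.997, 0.078, 0.0]
contact_force: [-0.2, -1.0, -1.4]
grip_width: 0.016
```

Request:
jog_arm:
  targets:
    - [[0,0,0,0,0,-20,0],[0,0,0,0,0,-40,0],[0,0,0,0,0,-60,0],[0,0,0,0,0,-80,0],[0,0,0,0,0,-100,0],[0,0,0,0,0,-110,0],[0,0,0,0,0,-115,0],[0,0,0,0,0,-115,0],[0,0,0,0,0,-115,0]]

```text
clock: 7.9
ee_pos: [0.418, -0.302, 0.2237]
ee_rot: [-0.0, 0.997, 0.078, -0.0]
contact_force: [-0.2, 0.4, -1.3]
grip_width: 0.0157
```

Run:
```python
from h import *
print(np.array(arm.sense()["moment"]))
go((.581,.2087,.215),22)
a=arm.get_image("scene")[:,:,::-1][60:240,170:410];b=arm.get_image("top")[:,:,::-1][140:320,120:360]
cv2.imwrite("pics/c6.png",np.vstack([cv2.resize(a,None,fx=1.65,fy=1.65,interpolation=2),cv2.resize(b,None,fx=1.65,fy=1.65,interpolation=2)]))
```

```text
[0.0468 0.0645 0.0044]
t 7.9 p [ 0.418  -0.302   0.2237] F [-0.2082  0.4438 -1.3453] w 0.015687478173177477 yaw 8.927551587087871
turn [ -0.0498   0.0379 -13.0725] shift [ 240.2834 -479.1678    8.9078]
```

View pics/c6.png

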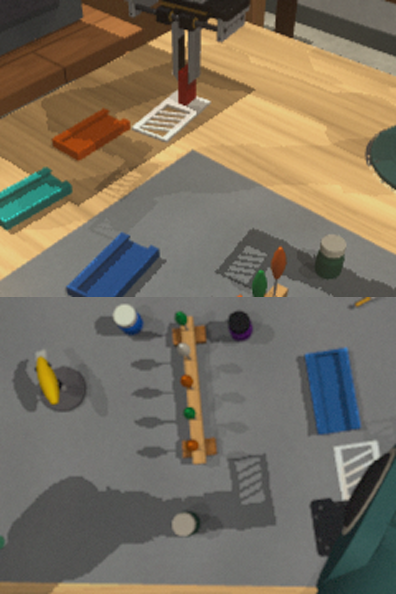

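The mask is out and level at about 0.208 m underside height. Next, carry it forward and across, over the row.

Request:
jog_arm:
  targets:
    - [[0,0,0,15,-11,0,0],[0,0,0,40,-29,0,0],[0,0,0,70,-51,0,0],[0,0,0,100,-73,0,0],[0,0,0,130,-95,0,0],[0,0,0,158,-116,0,0],[0,0,0,176,-140,0,0],[0,0,-1,185,-170,0,0],[0,0,-3,192,-205,0,0],[0,0,-5,198,-240,0,0],[0,0,-7,204,-275,0,0],[0,0,-9,210,-310,0,0]]

```text
clock: 9.2
ee_pos: [0.5772, 0.038, 0.2238]
ee_rot: [-0.0, 0.988, 0.156, -0.0]
contact_force: [-0.2, 0.9, -2.2]
grip_width: 0.0159
```

Run:
```python
from h import *
go((.581,.2087,.200),22)
```

```text
t 9.2 p [0.5772 0.038  0.2238] F [-0.25    0.9217 -2.1738] w 0.01590118884891433 yaw 18.002116250896698
turn [-0.0252  0.0525 -3.9979] shift [  56.3622 -161.1326   23.8202]
```

Request:
jog_arm:
  targets:
    - [[0,0,-1,12,-33,0,0],[0,0,-2,24,-66,0,0],[0,0,-3,36,-99,0,0],[0,0,-4,46,-130,0,0],[0,0,-4,53,-150,4,0],[0,0,-4,56,-159,10,0],[0,0,-4,56,-161,20,0],[0,0,-4,56,-161,30,0],[0,0,-4,56,-161,40,0],[0,0,-4,56,-161,40,0],[0,0,-4,56,-161,40,0]]

```text
clock: 10.3
ee_pos: [0.5815, 0.2064, 0.1843]
ee_rot: [0.0, 0.982, 0.19, -0.0]
contact_force: [-0.3, 0.5, -0.6]
grip_width: 0.0156
```

Run:
```python
from h import *
go((.581,.2087,.1265),22)
def proj(n,P):
    m=arm.camera_model(n);T=np.array(m["cam_to_world"]);f=210/np.tan(np.radians(m["fovy"]/2))
    c=T[:3,:3].T@(np.array(P)-T[:3,3]);return np.array([m["cx"]+f*c[0]/c[2],m["cy"]+f*c[1]/c[2]])
s,p,r=state();u=p[2]-.0155
out=[]
for n,(x,y) in(("scene",(360,240)),("top",(90,130))):
    a=cv2.resize(arm.get_image(n)[:,:,::-1][y:y+120,x:x+80],None,fx=5,fy=5,interpolation=2)
    for X in(-.020,.110):
        for Y in(-.033,.033):
            P=p+r.apply([X,-Y,0]);P[2]=u;q=(proj(n,P)-[x,y]+.4)*5;cv2.circle(a,tuple(int(v) for v in q),4,(255,0,255),1)
    out.append(a)
cv2.imwrite("pics/c7.png",np.hstack(out))
```

```text
t 10.3 p [0.5815 0.2064 0.1843] F [-0.2831  0.4526 -0.6184] w 0.015594185075905473 yaw 21.871911061321107
turn [ 0.0007  0.0204 -0.1281] shift [ 0.465  -2.3467 57.8454]
```

View pics/c7.png

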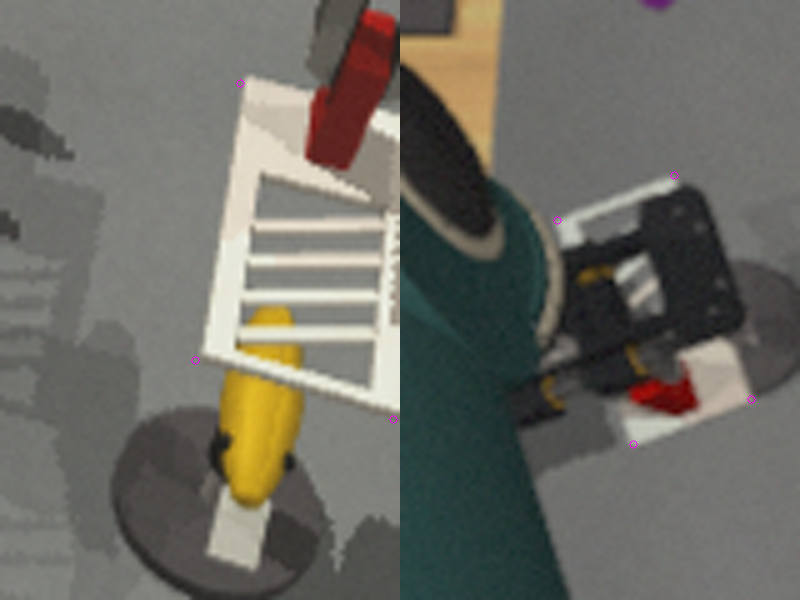

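The predicted plate corners (magenta) match the mask in both views to within about 2 mm, so position, level and yaw are as planned. Before descending I'll cross-check the lure height from the other evidence.

Run:
```python
from h import *
from scipy.optimize import least_squares
def proj(n,P):
    m=arm.camera_model(n);T=np.array(m["cam_to_world"]);f=210/np.tan(np.radians(m["fovy"]/2))
    c=T[:3,:3].T@(np.array(P)-T[:3,3]);return np.array([m["cx"]+f*c[0]/c[2],m["cy"]+f*c[1]/c[2]])
ims={"top":(cv2.imread("pics/top0.png"),(125,160,65,75)),"scene":(cv2.imread("pics/scene0.png"),(375,290,78,70))}
obs={n:yellow(*v)[2].astype(float) for n,v in ims.items()}
th=np.linspace(0,2*np.pi,24,endpoint=False)
v=np.array([[np.cos(a)*np.cos(b),np.sin(a)*np.cos(b),np.sin(b)] for a in th for b in np.linspace(-1.5,1.5,15)])
def model(n,q):
    P=v*[.045,q[4],.015]@R.from_euler("z",q[3]).as_matrix().T+q[:3]
    h=cv2.convexHull(np.array([proj(n,p) for p in P],np.float32))[:,0];return h
def mom(h):
    m=cv2.moments(h.astype(np.float32));return np.array([m["m10"],m["m01"]])/m["m00"],m["m00"],(h[:,0].min(),h[:,0].max(),h[:,1].min(),h[:,1].max())
for n,o in obs.items(): print(n,o.mean(0),len(o),o.min(0)-.5,o.max(0)+.5)
f=lambda q:np.r_[[ (mom(model(n,np.r_[q,np.radians(22),.011]))[0]-obs[n].mean(0)) for n in obs]].ravel()
r=least_squares(f,[.641,.233,.085]);print(r.x,r.fun)
for n in obs:print(n,mom(model(n,np.r_[r.x,np.radians(22),.011])))
# single-camera z with xy from disc
for n in obs:
    for xy in((.642,.2335),):
        g=least_squares(lambda z:mom(model(n,np.r_[xy,z,np.radians(22),.011]))[0]-obs[n].mean(0),[.085]);print(n,g.x,g.fun)
```

```text
top [148.6169 190.5709] 261 [141.5 175.5] [155.5 204.5]
scene [411.8519 320.4639] 513 [403.5 299.5] [420.5 340.5]Traceback (most recent call last):
  File "<stdin>", line 17, in <module>
    return func(*args, **kwargs)
    result = trf(vector_fun.fun, vector_fun.jac, x0, f0, J0, lb, ub, ftol, xtol,
                 gtol, max_nfev, x_scale, loss_function, tr_solver,
                 tr_options.copy(), verbose, callback=callback_wrapped)
    return trf_no_bounds(
        fun, jac, x0, f0, J0, ftol, xtol, gtol, max_nfev, x_scale,
        loss_function, tr_solver, tr_options, verbose, callback=callback)
    f_new = fun(x_new)
    self._update_fun()
    ~~~~~~~~~~~~~~~~^^
    self.f = self.fun_wrapped(xp_copy(self.x))
             ~~~~~~~~~~~~~~~~^^^^^^^^^^^^^^^^^
    return np.atleast_1d(self.fun(x))
                         ~~~~~~~~^^^
    return self.f(x, *self.args, **self.kwargs)
           ~~~~~~^^^^^^^^^^^^^^^^^^^^^^^^^^^^^^
  File "<stdin>", line 16, in <lambda>
  File "<stdin>", line 12, in model
  File "<stdin>", line 4, in proj
ValueError: time passes only in moves, steps and waits
```

Run:
```python
from h import *
for z in(.08,.085,.09,.095,.1,.11): print(z,"scene",atz("scene",(411.85,320.46),z)[:2],"top",atz("top",(148.62,190.57),z)[:2])
s=arm.sense();print(s["clock"],s["ee_pos"])
```

```text
0.08 scene [0.6374 0.2334] top [0.6426 0.2342]
0.085 scene [0.6407 0.2339] top [0.6416 0.2323]
0.09 scene [0.644  0.2343] top [0.6407 0.2305]
0.095 scene [0.6473 0.2348] top [0.6397 0.2286]
0.1 scene [0.6506 0.2353] top [0.6388 0.2268]
0.11 scene [0.6572 0.2362] top [0.6369 0.2231]
10.4 [0.5817 0.2068 0.1849]
```

Both rays agree at centre z ≈ 0.086, so the lure top is about 0.101 at (0.641, 0.233). Target TCP z is about 0.1275. I'll descend most of the way and let it settle.

Request:
jog_arm:
  targets:
    - [[0,0,0,0,-1,8,0],[0,0,0,0,-1,17,0],[0,0,0,0,-1,26,0],[0,0,0,0,-1,34,0],[0,0,0,0,-1,41,0],[0,0,0,0,-1,46,0],[0,0,0,0,-1,50,0],[0,0,0,0,-1,50,0],[0,0,0,0,-1,50,0],[0,0,0,0,-1,50,0]]

```text
clock: 11.4
ee_pos: [0.5812, 0.2081, 0.1348]
ee_rot: [-0.0, 0.982, 0.19, 0.0]
contact_force: [0.5, -0.1, -2.3]
grip_width: 0.0156
```

Run:
```python
from h import *
go((.581,.209,.1275),22)
```

```text
t 11.4 p [0.5812 0.2081 0.1348] F [ 0.5024 -0.1493 -2.2666] w 0.015633889776823045 yaw 21.923534044906862
turn [-0.0002 -0.0308 -0.0765] shift [ 0.1909 -0.9143  7.3189]
```

Request:
jog_arm:
  targets:
    - [[0,0,0,0,-1,3,0],[0,0,0,0,-1,6,0],[0,0,0,0,-1,6,0],[0,0,0,0,-1,6,0],[0,0,0,0,-1,6,0],[0,0,0,0,-1,6,0],[0,0,0,0,-1,6,0],[0,0,0,0,-1,6,0]]

```text
clock: 12.2
ee_pos: [0.5806, 0.2089, 0.1285]
ee_rot: [-0.0, 0.982, 0.19, 0.0]
contact_force: [-0.6, -0.3, -0.8]
grip_width: 0.0157
```

Run:
```python
from h import *
go((.581,.209,.1275),22)
a=cv2.resize(arm.get_image("scene")[:,:,::-1][240:360,360:460],None,fx=5,fy=5,interpolation=2)
b=cv2.resize(arm.get_image("top")[:,:,::-1][140:260,110:170],None,fx=5,fy=5,interpolation=2)
cv2.imwrite("pics/c8.png",np.hstack([a,b]))
```

```text
t 12.2 p [0.5806 0.2089 0.1285] F [-0.5531 -0.2771 -0.751 ] w 0.015731812018509896 yaw 21.923719100465547
turn [-0.005  -0.0012 -0.0763] shift [0.3813 0.0893 1.0045]
```

View pics/c8.png

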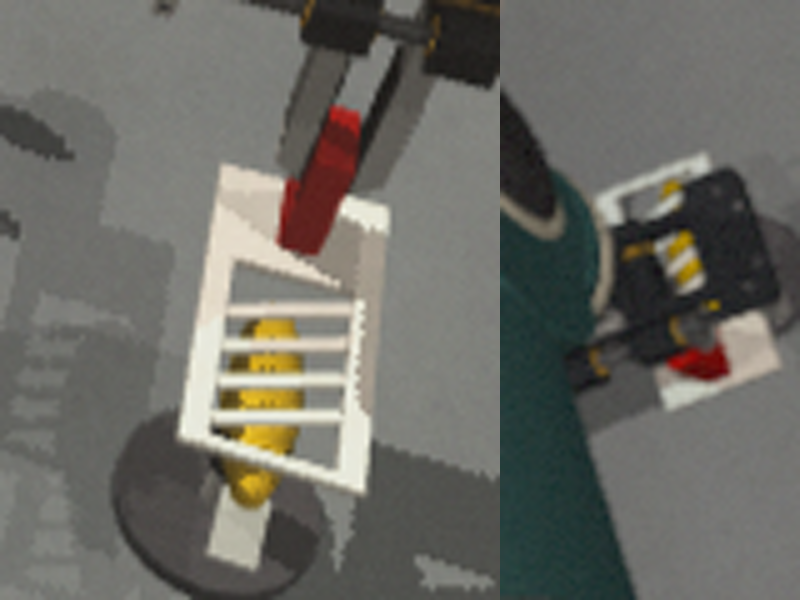

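The barred window sits over the lure: scene-view outer corners at (222,163), (390,210), (365,492) and (180,438). Now a numeric check of its centre and yaw from these.

Run:
```python
from h import *
P=lambda c,x0,y0,z,n:np.array([atz(n,(x0+x/5-.4,y0+y/5-.4),z) for x,y in c])
o=P([(222,163),(390,210),(365,492),(180,438)],360,240,.118,"scene")
i=P([(233,260),(363,300),(335,470),(213,432)],360,240,.118,"scene")
t=P([(709-500,155),(597-500,195),(665-500,412),(780-500,366)],110,140,.118,"top")
for n,c in(("outer",o),("inner",i),("top",t)):print(n,c[:,:2].tolist(),"mean",c.mean(0))
d=(o[2]+o[3]-o[0]-o[1])/2;print("len",np.linalg.norm(d),"yaw",np.degrees(np.arctan2(d[1],d[0])),"win",o.mean(0)+.020*d/np.linalg.norm(d))
d=(t[0]+t[1]-t[2]-t[3])/2;print("len",np.linalg.norm(d),"yaw",np.degrees(np.arctan2(d[1],d[0])),"win",t.mean(0)+.020*d/np.linalg.norm(d))
s=arm.sense();print(s["clock"],s["ee_pos"],s["qvel"])
```

```text
outer [[0.5738442901842391, 0.1718443193204844], [0.5498543443034563, 0.23371600558129618], [0.6692183132664014, 0.2814227751633914], [0.6945869438669671, 0.2214645595873907]] mean [0.6219 0.2271 0.118 ]
inner [[0.6129539859749105, 0.19827421345175622], [0.5959263870358994, 0.24470456882931713], [0.6685253159092804, 0.2695105166583193], [0.6844082855684431, 0.22926492549155475]] mean [0.6405 0.2354 0.118 ]
top [[0.692344796188172, 0.21561240755932448], [0.6690372347683341, 0.27757137414167593], [0.5471771945049908, 0.23157661465042495], [0.573274050526798, 0.16909327362902854]] mean [0.6205 0.2235 0.118 ]
len 0.12954124544373824 yaw 22.06513014170008 win [0.6404 0.2346 0.118 ]
len 0.12904114080625148 yaw 21.006058172184037 win [0.6391 0.2306 0.118 ]
12.3 [0.5806 0.2089 0.1285] [ 0.0006  0.0002 -0.001   0.0003 -0.0006 -0.0018 -0.    ]
```

```bash
python3 -c "
from rig import arm
print(arm.hand_in())"
```

```text
the job is handed in; nothing more can be done
None
```

The mask is out of the blue holder, over the top of the drying row, and held above the yellow lure. I handed the job in at about 12.3 s of the 58 s allowed, with the grip still at 45 N.

**Pull and carry:** I pulled it about 170 mm straight out before lifting. One brief 6.6 N sideways touch on the holder wall showed up during the pull, and I corrected it. The underside was about 208 mm up when I carried it across, well above the 140 mm row.

**Final position:**

| Check | Mask | Lure |
|---|---|---|
| Window centre x, y (m) | 0.640, 0.233 | 0.641, 0.233 |
| Yaw | 21–22° | 22° |
| Height (m) | underside about 0.113 | top about 0.101 |

That leaves about 12 mm of clearance, uncertain by about 3 mm. The arm was still, and the contact forces read close to zero.

**Disagreements and gaps:**
- **Camera spread:** the two cameras differed by about 4 mm on the window centre and 1° on yaw.
- **Fingertip offset:** the fingertips appeared roughly 20 mm higher in the images than the reported tool position. I worked from relative motion, so this should not affect the result.
- **Not rechecked:** I did not take a final look at the row or the jars.

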